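Free the seized T-handled punch from its collet stand

TASK

The punch with the T-shaped wooden handle has seized in its collet stand. Work it free by twisting its handle to and fro, by 30 degrees or so each way, while pulling up a little with every twist; a straight pull only lifts the heavy stand, which must stay down on its foot plate. Then lower the punch into the open wooden tray and let it go there, without dropping it from above, and leave the other stand with the round-knobbed punch alone.

Things in the scene. Friction and masses are not known exactly. Their poses are not given: they have to be found in the camera images.
- punch: The seized punch, upright. Origin: centre of its foot, 36 mm above the table at first; z up along the shank, x along the handle bar. Steel shank 20 mm across, 60 mm long, under a wooden cross bar 66 mm (x) by 20 mm (y), from 61 to 85 mm above the foot: grasp it across the 20 mm, at 73 mm. 0.18 kg. Raise it by at most 3 mm per 1 rad of twist; the jaws let go once it is up 19 mm.
- collet: Steel block, 78 x 84 x 46 mm, on a flange 114 x 84 mm, 1.3 kg, held by dowels on a fixed foot plate: it cannot turn or slide, but lifts if pulled up over 13 N. Origin: centre of its underside, 10 mm above the table, z up on the hole's axis, x as the punch's x at first. Four sprung jaws, tops 45 mm above the origin, hold the shank's last 19 mm by 20 to 30 N of friction and give 3 mm sideways.
- tray: Open wooden tray fixed to the table, 150 mm (x) by 170 mm (y), 30 mm high, walls and floor 6 mm thick. Origin: centre of its underside, on the table. A small steel ring lies in one corner (about x = -55, y = 60 mm).
- spare: Block of the other, like stand (same sizes and origin), with a punch that has a round wooden knob (42 mm across, top 90 mm above this origin) and no cross bar; to be left alone.
Not all that is in view belongs to the job. What is shaped like the tray but blue or pink is not meant. Leave any purple look-alike of the part that bears collet alone.

How it is judged:
By the outcome, as a careful person would: the job done as asked, in the order asked, and still so for the second after the job is handed in, with the robot touching nothing.
It also fails if it takes over 61 s, if anything falls off the work surface, if the arm or the gripper's body presses on something with over 40 N, if the wrist force passes 120 N, or if a joint passes its speed limit or range.

ROBOT

A 6-joint arm with a two-finger parallel gripper is mounted at the origin on the work surface. World frame = base frame: x ahead of the robot, y to its left, z up, the work surface at z = 0. Lengths are in m, angles in rad, forces in N, time in s.
With the tool pointing down it reaches from about 0.35 to 0.975 m from the base axis. Payload 17.4 kg.
Tool frame: the origin (TCP) lies at the very end of the fingers, on their centre line; the grasp point (between the pads) lies 19 mm behind it (ctrl.grip_depth is the distance from the TCP to the grasp point, in m); y points along the fingers, z is the direction in which the jaws open and shut, and the axes are right-handed (so a half turn about y gives the same grasp; the last joint's range is limited). The gripper opens to 85 mm and grips with 20 to 120 N. Pads are 22 mm wide; open, the fingers measure 114 mm over their backs; the gripper's body (76 mm by 85 mm) begins 54 mm behind the grasp point. The pads swing forward as they close: fully open they stand 13 mm farther back than shut.
Start: joints at [-1.347, 0.116, 1.442, -0, 1.584, -0.038], TCP at [0.175, -0.652, 0.231] pointing down, gripper open.
Joint ranges: [-2.83, 2.83], [-0.83, 2.19], [0.07, 2.5], [-1.14, 4.28], [0.01, 3], [-2.97, 2.97]. Speed limits (rad/s): [1.89, 1.89, 2.22, 3.14, 3.14, 3.14].

INTERFACE

Orientations are given as a unit quaternion [w, x, y, z].
In Python, from plant import ctrl gives the robot as it stands. The module is installed in compiled form; this text tells all that it offers.
- The arm moves only by the shell command python3 -m handwheel 'ROWS' [FORCE]. ROWS is JSON, a list of rows, each a list of 5 numbers: the shift along the tool's x, y, z in mm, then the turn about the tool's y in rad, then the finger opening in mm, from 0 to 85.4. A call has 1 to 20 rows; each row shifts and turns the pose as measured when the row begins, along the tool's axes as they then stand; what a row does not reach is not made up. A row lasts 1/8 s, in which the tool goes at most 62.5 mm and 10.7 degrees, less where a joint would pass 70% of its speed; a pose out of reach is approached as far as the arm can. A call with a gripper value outside its range is refused whole. The fingers move at their own pace and stop on an object; FORCE is the grip in N (left out, the last holds). Time passes only in rows, so rows that do not move let the fingers close. It gives the time, the measured TCP pose, the force and the opening at its end, in the units of the state.
- ctrl.get_obs(): the state, without advancing time (a new reading comes with each control period).
- ctrl.get_image(name): name is "scene" or "top" or "wrist"; returns the picture (400x640x3 uint8, red, green, blue); there is no depth.
- ctrl.calibration(name): a dict with "camera_matrix" (3x3 intrinsics, pixels), "distortion" ([k1, k2, p1, p2, k3] as OpenCV has them; the pictures are not rectified), "R" (3x3) and "t" (3): a world point X has camera coordinates R X + t. Camera axes: x right, y down, z forward; pixel columns grow to the right and rows downward; lengths in m; the calibration is good to about 2 mm. A picture is of the moment at which its call begins: read the wrist's pose just before it. calibration takes no time and is no camera call; for the wrist camera it gives the pose at the moment of the call.
- ctrl.close_job(): hands the job in, once; it reports no verdict.
The state is a dict: "time_s": time; "qpos": joint angles; "qvel": joint speeds; "effort": joint torques, N m; "ee_pos": TCP position; "tcp_rot": TCP orientation; "force": force on the tool from outside, world axes, zero at the start; "ft_torque": the same for the moment, N m; "gripper_width": finger opening in m.
Only numpy, scipy, OpenCV 4.12 (cv2) and the standard library are available. Lean on these libraries where they do the work, as an engineer would, in place of code of your own. Each camera call takes 0.05 s, during which the arm holds its last target. There are 200 camera calls.

## Working session

There is one attempt and no reset: what is moved stays moved. The work goes in short steps, Python scripts to look and compute and a shell command to move; the robot and the scene stay as the last step left them, time stands still between calls to the robot, and variables do not carry over. Pictures are saved under pics/ and viewed, about 8 in all and at most 12, crops included, and the job is handed in when it is done.

```bash
mkdir -p pics
python3 - <<'E'
from plant import ctrl
import cv2
o=ctrl.get_obs();print(o)
for n in("top","scene"):
    cv2.imwrite(f"pics/{n}0.png",ctrl.get_image(n)[:,:,::-1]);c=ctrl.calibration(n);print(n,c)
E
```

```text
{'time_s': 0.0, 'qpos': array([-1.34681920e+00,  1.16498108e-01,  1.44225666e+00,  1.06049682e-05,
        1.58399678e+00, -3.77641415e-02]), 'qvel': array([-0.00080122, -0.00039531, -0.00123935,  0.00149402,  0.00135418,
        0.00034507]), 'effort': array([-4.57533431e-03, -7.31984425e+01, -6.32494068e+01, -2.80506392e-04,
        6.30341689e-03,  1.04229849e-05]), 'ee_pos': array([ 0.17464149, -0.65182451,  0.23055934]), 'tcp_rot': array([ 0.09224125, -0.09230997,  0.70146825, -0.70065164]), 'force': array([ 0.28107098, -0.36459237,  0.60963007]), 'ft_torque': array([ 0.01815788,  0.00986019, -0.04470352]), 'gripper_width': 0.08499823956985116}
top {'camera_matrix': array([[449.28218432,   0.        , 319.16462405],
       [  0.        , 449.28218432, 200.42888298],
       [  0.        ,   0.        ,   1.        ]]), 'distortion': array([-0.02505512,  0.        ,  0.        ,  0.        ,  0.        ]), 'R': array([[ 0.02129316, -0.99961675, -0.01769077],
       [-0.99889137, -0.02052798, -0.04236311],
       [ 0.04198372,  0.0185732 , -0.99894565]]), 't': array([-0.18848587,  0.44088307,  1.5990692 ])}
scene {'camera_matrix': array([[479.58477717,   0.        , 317.75441852],
       [  0.        , 479.58477717, 192.85151294],
       [  0.        ,   0.        ,   1.        ]]), 'distortion': array([-0.03593949,  0.        ,  0.        ,  0.        ,  0.        ]), 'R': array([[-0.74720464,  0.66456876,  0.00579507],
       [ 0.5631538 ,  0.63776135, -0.52546957],
       [-0.35290653, -0.38936978, -0.85079266]]), 't': array([ 0.47561729, -0.11190526,  1.51222536])}
```

View pics/top0.png

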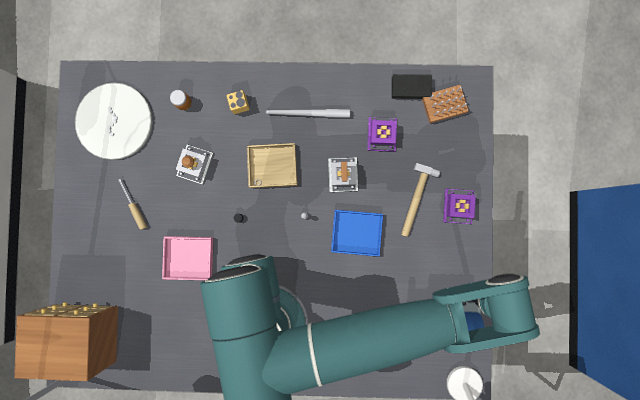

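View pics/scene0.png

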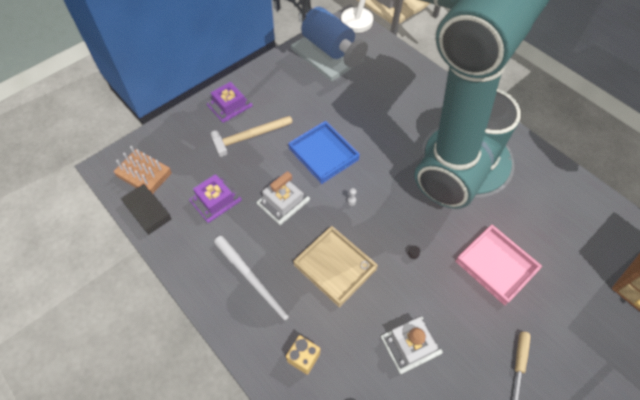

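The top view shows the T-handled stand at about (344,173), the wooden tray at (273,166) with its ring at (258,182), and the round-knob spare at (193,163). I'll enlarge the region around the first two.

Run:
```python
import cv2
a=cv2.imread("pics/top0.png")[135:215,240:370]
cv2.imwrite("pics/c1.png",cv2.resize(a,None,fx=6,fy=6,interpolation=cv2.INTER_CUBIC))
```

```text
(no output)
```

View pics/c1.png

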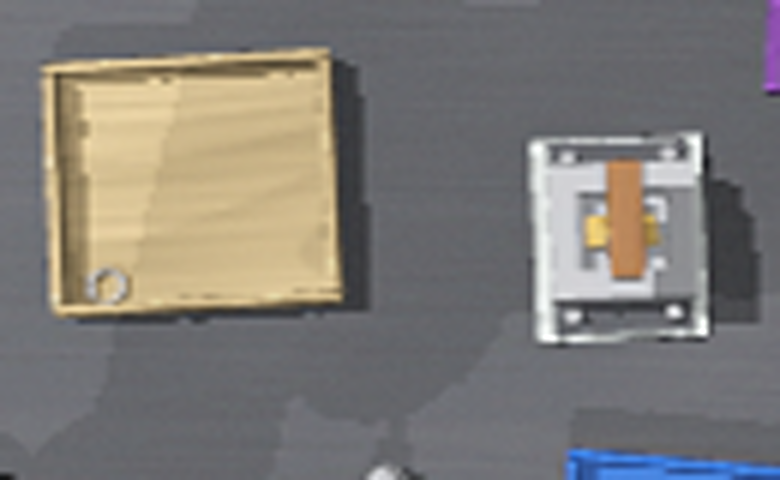

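In the crop the bar runs (624,160)–(629,278). The tray's rim corners are at (43,65), (328,50), (342,300) and (57,314), with the ring at (107,286).

```bash
cat > h.py <<'E'
import numpy as np,cv2
from plant import ctrl
from scipy.spatial.transform import Rotation as Ro
def w(name,px,z,cal=None):
    c=cal or ctrl.calibration(name)
    u=cv2.undistortPoints(np.array(px,float).reshape(-1,1,2),c["camera_matrix"],c["distortion"]).reshape(-1,2)
    d=np.c_[u,np.ones(len(u))]@c["R"]; o=-c["R"].T@c["t"]
    return o+d*((z-o[2])/d[:,2])[:,None]
def rot(o=None):
    q=(o or ctrl.get_obs())["tcp_rot"]; return Ro.from_quat(np.r_[q[1:],q[0]]).as_matrix()
def go(target,yaw=None,o=None):
    "shift mm in tool axes to bring TCP to target; turn about y so that jaw axis z has heading yaw"
    o=o or ctrl.get_obs(); R=rot(o); print("t",o["time_s"],"pos",o["ee_pos"],"F",o["force"],"w",o["gripper_width"])
    print("R",R.round(3).tolist()); print("shift",(R.T@(np.array(target)-o["ee_pos"])*1000).round(1))
    z=R[:,2]; h=np.arctan2(z[1],z[0]); print("jaw heading",h)
    if yaw is not None:
        d=(yaw-h+np.pi/2)%np.pi-np.pi/2; print("turn about tool y", -d if R[2,1]<0 else d)
E
python3 - <<'E'
from h import *
cv=lambda L:[(240+(x-2.5)/6,135+(y-2.5)/6) for x,y in L]
b=w("top",cv([(624,160),(629,278),(626.5,219)]),.121);print(b)
d=b[1]-b[0];print(np.linalg.norm(d),np.arctan2(d[1],d[0]))
t=w("top",cv([(43,65),(328,50),(342,300),(57,314)]),.03);print(t,t.mean(0),[np.linalg.norm(t[i]-t[i-1]) for i in range(4)])
f=w("top",cv([(530,140),(703,133),(708,337),(541,340)]),.02);print(f.mean(0),[np.linalg.norm(f[i]-f[i-1]) for i in range(4)])
print("ring",w("top",cv([(107,286)]),.008))
R=rot();print(R.round(3)); print(ctrl.get_obs()["qpos"])
go([b[2][0],b[2][1],.23],np.arctan2(d[1],d[0])+np.pi/2)
c=ctrl.calibration("wrist");print(-c["R"].T@c["t"])
E
```

```text
[[ 0.57234037 -0.259945    0.121     ]
 [ 0.50665407 -0.26395248  0.121     ]
 [ 0.53946266 -0.2619498   0.121     ]]
0.06580843724103007 -3.0806587240178804
[[ 0.63440516  0.08223292  0.03      ]
 [ 0.64633697 -0.08681538  0.03      ]
 [ 0.49820724 -0.09861492  0.03      ]
 [ 0.48659592  0.06967319  0.03      ]] [ 0.56638632 -0.00838105  0.03      ] [np.float64(0.14834189943691314), np.float64(0.169468870823392), np.float64(0.14859893961312062), np.float64(0.16868819788848297)]
[ 0.53948141 -0.26216276  0.02      ] [np.float64(0.11915225193741094), np.float64(0.10270236936803805), np.float64(0.1212839283657855), np.float64(0.09873109401328231)]
ring [[0.50550565 0.04396933 0.008     ]]
[[-0.966 -0.     0.259]
 [-0.259  0.001 -0.966]
 [-0.    -1.    -0.001]]
[-1.34680236e+00  1.16461038e-01  1.44219448e+00 -1.90886120e-06
  1.58400844e+00 -3.78163996e-02]
t 0.1 pos [ 0.17465244 -0.65183776  0.23062295] F [-0.45379351 -0.53300238  0.35502   ] w 0.0855621554450808
R [[-0.966, -0.0, 0.259], [-0.259, 0.001, -0.966], [-0.0, -1.0, -0.001]]
shift [-453.3    0.9 -282.2]
jaw heading -1.3089859644941666
turn about tool y 0.20087643272881728
[ 0.24129651 -0.63334366  0.37348403]
```

```bash
python3 -m handwheel '[[-45,0,-28,0,85],[-45,0,-28,0,85],[-45,0,-28,0,85],[-45,0,-28,0,85],[-45,0,-28,0,85],[-45,0,-28,0,85],[-45,0,-28,0,85],[-45,0,-28,0,85],[-45,0,-28,0,85],[0,0,0,0.1,85],[0,0,0,0.1,85],[0,0,0,0,85]]'
python3 - <<'E'
from h import *
go([.5395,-.262,.23],.061+np.pi/2); print(ctrl.get_obs()["qpos"])
c=ctrl.calibration("wrist"); cv2.imwrite("pics/w1.png",ctrl.get_image("wrist")[:,:,::-1])
import pickle;pickle.dump(c,open("w1.pkl","wb"))
E
```

```text
time_s: 1.6
ee_pos: [0.5096, -0.2905, 0.2264]
tcp_rot: [0.019, -0.022, 0.709, -0.704]
force: [-0.1, -0.3, -0.2]
gripper_width: 0.0849
t 1.6 pos [ 0.50958842 -0.29049889  0.22641986] F [-0.11541662 -0.30726096 -0.22158034] w 0.0849294465936525
R [[-0.998, -0.004, 0.057], [-0.057, 0.006, -0.998], [0.004, -1.0, -0.007]]
shift [-31.5  -3.5 -26.8]
jaw heading -1.5137617589528387
turn about tool y -0.003965432157942317
[-0.56325157 -0.07082782  1.63942528  0.00333169  1.57978747  0.95051688]
```

View pics/w1.png

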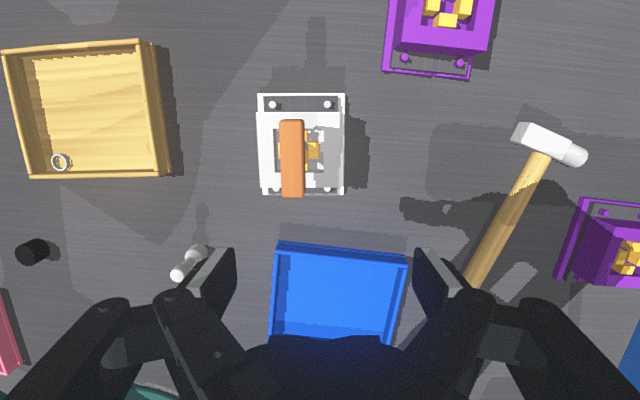

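The close view shows the bar's top at columns 281–304, with its far end at row 120 and its near end around row 193–197. I'll check it against the top camera's result.

Run:
```python
from h import *
import pickle;c=pickle.load(open("w1.pkl","rb"))
p=w("wrist",[(281,120),(304,120),(282,195),(305,195)],.121,c);print(p,p.mean(0))
p=w("wrist",[(3,50),(153,39),(170,178),(31,179)],.03,c);print(p,p.mean(0))
```

```text
[[ 0.57085805 -0.25124235  0.121     ]
 [ 0.57187783 -0.26968266  0.121     ]
 [ 0.50846407 -0.2533644   0.121     ]
 [ 0.50964093 -0.27306273  0.121     ]] [ 0.54021022 -0.26183804  0.121     ]
[[ 0.63285268  0.07908333  0.03      ]
 [ 0.64486329 -0.10071283  0.03      ]
 [ 0.4954178  -0.10892294  0.03      ]
 [ 0.4846459   0.07060224  0.03      ]] [ 0.56444492 -0.01498755  0.03      ]
```

```bash
python3 -m handwheel '[[-32,0,-27,0,85],[0,0,0,0,85],[0,0,0,0,85]]'
python3 - <<'E'
from h import *
go([.540,-.262,.09],.061+np.pi/2)
E
```

```text
time_s: 2.02
ee_pos: [0.5398, -0.2622, 0.2262]
tcp_rot: [0.021, -0.024, 0.709, -0.704]
force: [0.3, -0.2, 0.1]
gripper_width: 0.0849
t 2.025 pos [ 0.53980132 -0.26218135  0.22622008] F [ 0.27021534 -0.15332271  0.14875043] w 0.08491864046946476
R [[-0.998, -0.004, 0.063], [-0.063, 0.006, -0.998], [0.004, -1.0, -0.007]]
shift [ -0.8 136.2   0.7]
jaw heading -1.5078482717132602
turn about tool y 0.001948055081636646
```

```bash
python3 -m handwheel '[[0,35,0,0,85],[0,35,0,0,85],[0,30,0,0,60],[-1,20,0,0,60],[0,10,0,0,60],[0,0,0,0,60],[0,0,0,0,60]]'
python3 - <<'E'
from h import *
go([.540,-.262,.09],.061+np.pi/2)
E
```

```text
time_s: 2.9
ee_pos: [0.5389, -0.2651, 0.0953]
tcp_rot: [0.022, -0.023, 0.708, -0.705]
force: [0.5, -0.4, 0.7]
gripper_width: 0.0598
t 2.9 pos [ 0.53888273 -0.26514207  0.09526489] F [ 0.51367026 -0.42078924  0.71838694] w 0.059786543925427385
R [[-0.998, -0.001, 0.064], [-0.064, 0.004, -0.998], [0.001, -1.0, -0.004]]
shift [-1.3  5.3 -3. ]
jaw heading -1.506983209698009
turn about tool y 0.002813117096887474
```

Correct the 3 mm offset, then close.

```bash
python3 -m handwheel '[[-1,5,-3,0,50],[0,0,0,0,40],[0,0,0,0,10],[0,0,0,0,10],[0,0,0,0,10],[0,0,0,0,10],[0,0,0,0,10]]' 60
python3 - <<'E'
from h import *
go([.540,-.262,.09],.061+np.pi/2)
E
```

```text
time_s: 3.78
ee_pos: [0.5404, -0.2617, 0.0919]
tcp_rot: [0.023, -0.022, 0.708, -0.706]
force: [-1.0, 1.1, 1.1]
gripper_width: 0.0191
t 3.775 pos [ 0.54042553 -0.26174438  0.09185207] F [-0.95138629  1.12435092  1.11865321] w 0.01908478754494636
R [[-0.998, 0.001, 0.064], [-0.064, 0.003, -0.998], [-0.001, -1.0, -0.003]]
shift [0.4 1.9 0.2]
jaw heading -1.5066134441899133
turn about tool y 0.0031828826049835612
```

```bash
python3 -m handwheel '[[0,-0.2,0,0.1,10],[0,-0.2,0,0.1,10],[0,-0.2,0,0.1,10],[0,-0.2,0,0.1,10],[0,-0.2,0,0.1,10]]' 90
python3 - <<'E'
from h import *
go([.5404,-.2617,.0919],.061+np.pi/2);print(ctrl.get_obs()["ft_torque"])
E
```

```text
time_s: 4.4
ee_pos: [0.5403, -0.2621, 0.092]
tcp_rot: [-0.158, 0.158, 0.69, -0.688]
force: [-0.1, 0.2, -1.2]
gripper_width: 0.0182
t 4.4 pos [ 0.54032266 -0.2620786   0.09198279] F [-0.11102337  0.24258787 -1.16372743] w 0.018185052394594215
R [[-0.901, 0.001, -0.435], [0.435, 0.002, -0.901], [0.001, -1.0, -0.002]]
shift [ 0.1  0.1 -0.4]
jaw heading -2.0205149983488586
turn about tool y -0.5107186715539616
[ 0.13953205 -0.0629377   0.25821898]
```

```bash
python3 -m handwheel '[[0,-0.5,0,-0.13,10],[0,-0.5,0,-0.13,10],[0,-0.5,0,-0.13,10],[0,-0.5,0,-0.13,10],[0,-0.5,0,-0.13,10],[0,-0.5,0,-0.13,10],[0,-0.5,0,-0.13,10],[0,-0.5,0,-0.13,10]]'
python3 - <<'E'
from h import *
go([.5404,-.2617,.0919],.061+np.pi/2);print(ctrl.get_obs()["ft_torque"])
E
```

```text
time_s: 5.4
ee_pos: [0.5393, -0.2617, 0.0925]
tcp_rot: [0.215, -0.216, 0.675, -0.672]
force: [0.3, 1.6, -2.4]
gripper_width: 0.0191
t 5.4 pos [ 0.53931925 -0.26173268  0.09250299] F [ 0.2754199   1.57392109 -2.42170698] w 0.019146162961883737
R [[-0.815, -0.003, 0.58], [-0.58, 0.005, -0.815], [-0.001, -1.0, -0.005]]
shift [-0.9  0.6  0.6]
jaw heading -0.9522117572165234
turn about tool y 0.5575845695783732
[ 0.32234994 -0.24550183 -0.25032083]
```

```bash
python3 -m handwheel '[[0,-0.8,0,0.13,10],[0,-0.8,0,0.13,10],[0,-0.8,0,0.13,10],[0,-0.8,0,0.13,10]]'
python3 -m handwheel '[[0,-0.8,0,0.13,10],[0,-0.8,0,0.13,10],[0,-0.8,0,0.13,10],[0,-0.8,0,0.13,10]]'
```

```text
time_s: 5.9
ee_pos: [0.5389, -0.262, 0.0932]
tcp_rot: [0.03, -0.032, 0.708, -0.705]
force: [1.6, -1.0, -5.2]
gripper_width: 0.0186
time_s: 6.4
ee_pos: [0.5385, -0.2623, 0.0938]
tcp_rot: [-0.16, 0.155, 0.69, -0.688]
force: [2.7, -0.8, -6.0]
gripper_width: 0.0188
```

```bash
python3 -m handwheel '[[-0.5,-1.1,0,-0.13,10],[-0.5,-1.1,0,-0.13,10],[-0.5,-1.1,0,-0.13,10],[-0.5,-1.1,0,-0.13,10]]'
python3 -m handwheel '[[-0.4,-1.1,0,-0.13,10],[-0.4,-1.1,0,-0.13,10],[-0.4,-1.1,0,-0.13,10],[-0.4,-1.1,0,-0.13,10]]'
```

```text
time_s: 6.9
ee_pos: [0.5396, -0.2619, 0.0947]
tcp_rot: [0.026, -0.032, 0.709, -0.704]
force: [0.9, 1.4, -6.3]
gripper_width: 0.0187
time_s: 7.4
ee_pos: [0.5405, -0.2609, 0.0956]
tcp_rot: [0.212, -0.218, 0.678, -0.669]
force: [1.7, 0.5, -6.3]
gripper_width: 0.0185
```

```bash
python3 -m handwheel '[[0,-1.3,0.1,0.13,10],[0,-1.3,0.1,0.13,10],[0,-1.3,0.1,0.13,10],[0,-1.3,0.1,0.13,10],[0,-1.3,0.1,0.13,10],[0,-1.3,0.1,0.13,10],[0,-1.3,0.1,0.13,10],[0,-1.3,0.1,0.13,10]]'
python3 -m handwheel '[[-0.3,-1.3,0,-0.13,10],[-0.3,-1.3,0,-0.13,10],[-0.3,-1.3,0,-0.13,10],[-0.3,-1.3,0,-0.13,10],[-0.3,-1.3,0,-0.13,10],[-0.3,-1.3,0,-0.13,10],[-0.3,-1.3,0,-0.13,10],[-0.3,-1.3,0,-0.13,10]]'
python3 - <<'E'
from h import *
go([.5404,-.2617,.0919],.061+np.pi/2);cv2.imwrite("pics/s2.png",cv2.resize(ctrl.get_image("scene")[140:260,200:360,::-1],None,fx=4,fy=4,interpolation=2))
E
```

```text
time_s: 8.4
ee_pos: [0.5382, -0.2626, 0.0979]
tcp_rot: [-0.165, 0.15, 0.691, -0.688]
force: [3.3, -2.3, -8.1]
gripper_width: 0.0188
time_s: 9.4
ee_pos: [0.5401, -0.2606, 0.1001]
tcp_rot: [0.209, -0.221, 0.681, -0.666]
force: [3.3, 0.9, -8.9]
gripper_width: 0.0186
t 9.4 pos [ 0.5401167  -0.26059276  0.10013987] F [ 3.27065122  0.90459715 -8.92612048] w 0.018609464065508386
R [[-0.815, -0.023, 0.579], [-0.58, 0.015, -0.815], [0.01, -1.0, -0.026]]
shift [0.3 8.2 1.3]
jaw heading -0.9526094706961499
turn about tool y 0.5571868560987472
```

View pics/s2.png

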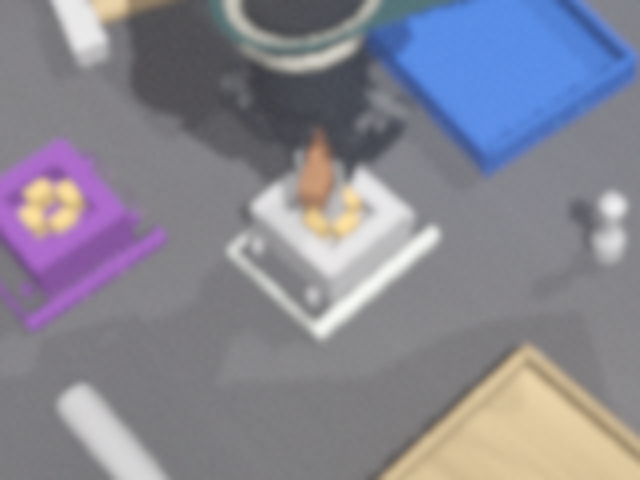

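```bash
python3 -m handwheel '[[-0.2,-1.2,0,0.13,10],[-0.2,-1.2,0,0.13,10],[-0.2,-1.2,0,0.13,10],[-0.2,-1.2,0,0.13,10],[-0.2,-1.2,0,0.13,10],[-0.2,-1.2,0,0.13,10],[-0.2,-1.2,0,0.13,10],[-0.2,-1.2,0,0.13,10]]'
python3 -m handwheel '[[-0.2,-1.2,0.1,-0.13,10],[-0.2,-1.2,0.1,-0.13,10],[-0.2,-1.2,0.1,-0.13,10],[-0.2,-1.2,0.1,-0.13,10],[-0.2,-1.2,0.1,-0.13,10],[-0.2,-1.2,0.1,-0.13,10],[-0.2,-1.2,0.1,-0.13,10],[-0.2,-1.2,0.1,-0.13,10]]'
python3 - <<'E'
from h import *
go([.5404,-.2617,.0919],.061+np.pi/2)
E
```

```text
time_s: 10.45
ee_pos: [0.5394, -0.2621, 0.1027]
tcp_rot: [-0.175, 0.151, 0.69, -0.686]
force: [1.8, -0.4, -8.6]
gripper_width: 0.0185
time_s: 11.45
ee_pos: [0.54, -0.2615, 0.1051]
tcp_rot: [0.193, -0.214, 0.687, -0.667]
force: [2.2, -0.5, -7.5]
gripper_width: 0.0184
t 11.45 pos [ 0.54001608 -0.26152418  0.10510272] F [ 2.21276465 -0.4577496  -7.46405866] w 0.01835568885796558
R [[-0.834, -0.036, 0.55], [-0.551, 0.018, -0.834], [0.02, -0.999, -0.035]]
shift [-0.5 13.2  0.8]
jaw heading -0.9876332443787018
turn about tool y 0.5221630824161947
```

```bash
python3 -m handwheel '[[-0.2,-1.1,0,0.13,10],[-0.2,-1.1,0,0.13,10],[-0.2,-1.1,0,0.13,10],[-0.2,-1.1,0,0.13,10],[-0.2,-1.1,0,0.13,10],[-0.2,-1.1,0,0.13,10],[-0.2,-1.1,0,0.13,10],[-0.2,-1.1,0,0.13,10]]'
python3 -m handwheel '[[-0.2,-1.1,0.1,-0.13,10],[-0.2,-1.1,0.1,-0.13,10],[-0.2,-1.1,0.1,-0.13,10],[-0.2,-1.1,0.1,-0.13,10],[-0.2,-1.1,0.1,-0.13,10],[-0.2,-1.1,0.1,-0.13,10],[-0.2,-1.1,0.1,-0.13,10],[-0.2,-1.1,0.1,-0.13,10]]'
python3 - <<'E'
from h import *
go([.5404,-.2617,.0919],.061+np.pi/2)
E
```

```text
time_s: 12.45
ee_pos: [0.5403, -0.2623, 0.1075]
tcp_rot: [-0.192, 0.161, 0.687, -0.682]
force: [1.5, -0.7, -8.7]
gripper_width: 0.0186
time_s: 13.45
ee_pos: [0.5413, -0.263, 0.1135]
tcp_rot: [0.177, -0.203, 0.692, -0.67]
force: [0.8, 0.1, -1.1]
gripper_width: 0.0188
t 13.45 pos [ 0.54130941 -0.26303476  0.1135465 ] F [ 0.82716868  0.10865981 -1.08177604] w 0.018821059852016146
R [[-0.854, -0.044, 0.518], [-0.519, 0.02, -0.855], [0.028, -0.999, -0.04]]
shift [-0.5 21.7 -0.8]
jaw heading -1.0260872499598856
turn about tool y 0.4837090768350105
```

```bash
python3 -m handwheel '[[0,-10,0,0,10],[0,-15,0,0,10],[0,-20,0,0,10],[0,-25,0,0,10],[0,0,0,0,10],[0,0,0,0,10]]'
python3 - <<'E'
from h import *
go([.566,-.009,.18],.061+np.pi/2);cv2.imwrite("pics/s3.png",cv2.resize(ctrl.get_image("scene")[100:300,180:420,::-1],None,fx=3,fy=3,interpolation=2))
E
```

```text
time_s: 14.2
ee_pos: [0.5449, -0.265, 0.19]
tcp_rot: [0.173, -0.199, 0.692, -0.672]
force: [-0.6, 0.8, -2.6]
gripper_width: 0.0184
t 14.2 pos [ 0.54486831 -0.26498312  0.1900136 ] F [-0.59174879  0.80748356 -2.57775352] w 0.018404741774089732
R [[-0.861, -0.042, 0.507], [-0.508, 0.018, -0.861], [0.027, -0.999, -0.037]]
shift [-148.5   13.7 -209.4]
jaw heading -1.0387740631627824
turn about tool y 0.47102226363211397
```

View pics/s3.png

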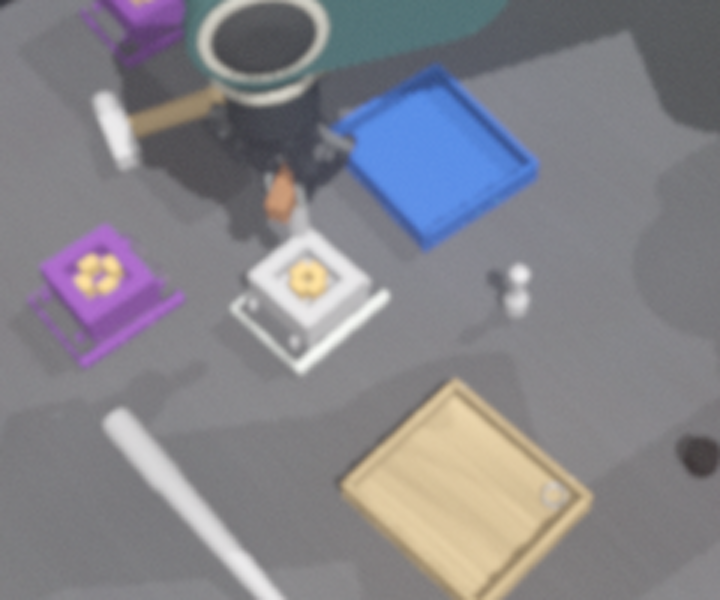

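The punch is out and in the gripper, and the stand is empty and seated at about (300,290) in the crop. Next, move over to the tray.

```bash
python3 -m handwheel '[[-18,0,-26,0,10],[-18,1,-26,0,10],[-18,1,-26,0,10],[-18,1,-26,0,10],[-18,1,-26,0,10],[-18,1,-26,0,10],[-18,1,-26,0,10],[-18,1,-26,0,10],[0,0,0,0,10],[0,0,0,0,10]]'
python3 - <<'E'
from h import *
go([.566,-.009,.067]);cv2.imwrite("pics/w3.png",ctrl.get_image("wrist")[:,:,::-1])
E
```

```text
time_s: 15.5
ee_pos: [0.5608, -0.0048, 0.1776]
tcp_rot: [0.168, -0.201, 0.694, -0.671]
force: [-0.3, -0.7, -1.5]
gripper_width: 0.0188
t 15.5 pos [ 0.56076683 -0.00477936  0.17757842] F [-0.34553036 -0.65418291 -1.47300257] w 0.018849055375578256
R [[-0.863, -0.053, 0.503], [-0.504, 0.02, -0.863], [0.036, -0.998, -0.044]]
shift [ -6.4 110.   11.2]
jaw heading -1.043444984851574
```

View pics/w3.png

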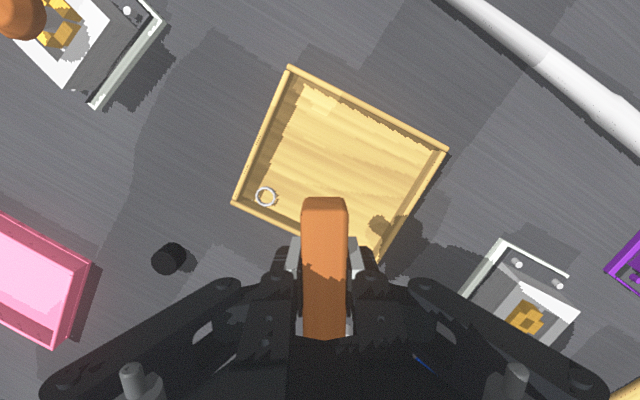

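Tray is under the tool, clear apart from the ring at (265,196). Lowering.

```bash
python3 -m handwheel '[[-1,15,2,0,10],[-1,20,2,0,10],[-1,20,2,0,10],[-1,20,2,0,10],[-1,16,2,0,10],[-1,6,0,0,10],[0,0,0,0,10],[0,0,0,0,10]]'
python3 - <<'E'
from h import *
go([.566,-.009,.062])
E
```

```text
time_s: 16.55
ee_pos: [0.5653, -0.0106, 0.0715]
tcp_rot: [0.166, -0.201, 0.695, -0.671]
force: [0.2, 0.5, -1.6]
gripper_width: 0.0186
t 16.55 pos [ 0.56530694 -0.01062928  0.07146378] F [ 0.22032917  0.52878665 -1.59061453] w 0.018617353848302598
R [[-0.864, -0.056, 0.5], [-0.502, 0.02, -0.865], [0.038, -0.998, -0.046]]
shift [-1.8  9.4 -0.6]
jaw heading -1.0464026860953621
```

```bash
for i in 1; do python3 -m handwheel '[[0,4,0,0,10],[0,2,0,0,10],[0,0,0,0,10]]'; done
python3 -m handwheel '[[0,2,0,0,10],[0,2,0,0,10]]' 
python3 -m handwheel '[[0,1.5,0,0,10],[0,0,0,0,10]]'
```

```text
time_s: 16.92
ee_pos: [0.5655, -0.0104, 0.0663]
tcp_rot: [0.167, -0.2, 0.694, -0.671]
force: [0.3, -0.1, -0.8]
gripper_width: 0.0185
time_s: 17.18
ee_pos: [0.5654, -0.0104, 0.0624]
tcp_rot: [0.167, -0.2, 0.694, -0.671]
force: [-0.2, 0.1, -1.5]
gripper_width: 0.0188
time_s: 17.42
ee_pos: [0.5659, -0.0103, 0.0623]
tcp_rot: [0.168, -0.199, 0.694, -0.671]
force: [0.4, 0.6, -0.6]
gripper_width: 0.0187
```

```bash
python3 -m handwheel '[[0,1.5,0,0,10],[0,1,0,0,10]]' 
python3 -m handwheel '[[0,1.5,0,0,10],[0,0.5,0,0,10]]'
```

```text
time_s: 17.68
ee_pos: [0.5664, -0.0102, 0.062]
tcp_rot: [0.168, -0.199, 0.694, -0.671]
force: [-6.3, -0.5, 13.2]
gripper_width: 0.0186
time_s: 17.92
ee_pos: [0.5664, -0.0102, 0.0621]
tcp_rot: [0.168, -0.199, 0.694, -0.671]
force: [-4.9, -0.5, 4.6]
gripper_width: 0.0185
```

The punch is in contact with the tray floor. Releasing gently.

```bash
python3 -m handwheel '[[0,0,0,0,16],[0,0,0,0,18],[0,0,0,0,20],[0,0,0,0,22],[0,0,0,0,25],[0,0,0,0,28],[0,0,0,0,32],[0,0,0,0,36],[0,0,0,0,42],[0,0,0,0,50],[0,0,0,0,50]]' 20
python3 - <<'E'
from h import *
go([.566,-.009,.062])
im=ctrl.get_image("wrist")[:,:,::-1];cv2.imwrite("pics/w4.png",im)
E
```

```text
time_s: 19.3
ee_pos: [0.5664, -0.0101, 0.0617]
tcp_rot: [0.168, -0.199, 0.694, -0.671]
force: [0.6, 0.3, -0.2]
gripper_width: 0.0503
t 19.3 pos [ 0.56644801 -0.01014803  0.06166869] F [ 0.55225821  0.32023775 -0.24230905] w 0.05028524068656644
R [[-0.864, -0.05, 0.501], [-0.502, 0.02, -0.865], [0.033, -0.999, -0.043]]
shift [-0.2 -0.3 -1.2]
jaw heading -1.045903416583394
```

View pics/w4.png

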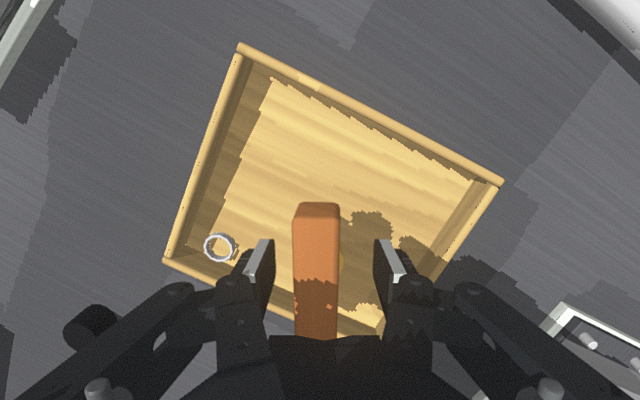

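The punch stands upright in the tray between the open pads (bar at columns 293–340, pads at 265 and 380). I'll retract straight up.

```bash
python3 -m handwheel '[[0.3,-8,-0.4,0,60],[0.6,-15,-0.7,0,60],[1,-25,-1,0,60],[1,-30,-1,0,60],[2,-40,-2,0,60],[2,-40,-2,0,60],[0,0,0,0,60],[0,0,0,0,60]]'
python3 - <<'E'
from h import *
o=ctrl.get_obs();print(o["time_s"],o["force"])
im=ctrl.get_image("wrist")[:,:,::-1];s=ctrl.get_image("scene")[140:390,200:470,::-1]
cv2.imwrite("pics/f.png",np.hstack([cv2.resize(im,(440,275)),cv2.resize(s,(297,275))]))
E
```

```text
time_s: 20.35
ee_pos: [0.5644, -0.0107, 0.2321]
tcp_rot: [0.17, -0.197, 0.694, -0.672]
force: [-0.7, -0.1, -0.6]
gripper_width: 0.0598
20.35 [-0.72744496 -0.05148949 -0.61624128]
```

View pics/f.png

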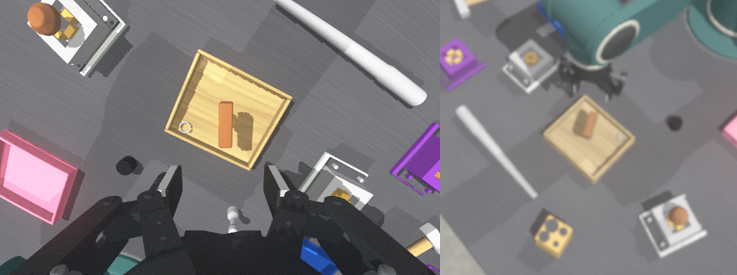

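The punch stands in the middle of the wooden tray (wrist view about (226,125)). The collet stand is in place, the spare is untouched, and the gripper is clear.

```bash
python3 -c "
from plant import ctrl
print(ctrl.close_job())"
```

```text
the job is handed in; nothing more can be done
None
```

The punch is out of its stand and standing upright, released, near the middle of the wooden tray. The job was handed in at about 20 s.

- **Freeing it:** I gripped the cross bar and twisted it to and fro by about 30° each way. I raised it at most about 2.5 mm per rad until the jaws let go. The highest pull I read was about 9 N, under the 13 N that would lift the stand. During the last swing, as the jaws let go, it rose about 6 mm.
- **Placing it:** I lowered it until it touched the tray floor (13 N peak reading), opened the fingers slowly and backed straight up.
- **Last checks:** The final pictures show the punch upright in the tray, the stand seated on its foot plate and the round-knobbed spare where it was. The gripper was clear, at about 0 N.
- **Imperfections:** The tool had tilted by about 3° by the end of the twisting, and the rows could not correct that. The wrist camera put the tray centre about 7 mm from the top camera's estimate; I used the top camera's, as its measured tray size matched the one given.

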